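# Close the slicer box with its cover insert

## Task

The vegetable slicer is being put away, so close its opening with the orange cover insert that stands in the holder: pull the cover out, lay it down flat on the table beside the slicer with its black grip bar up and let go of it, then take it by the bar and fit it into the slicer's recess, fully down and flush. Leave the green blade insert in the holder, and do not knock over the tin or the spice jar.

Things in the scene. Friction and masses are not known exactly. Their poses are not given: they have to be found in the camera images.
- cover: Loose orange plate 120 (own x) x 44 (own y) x 8 mm, about 60 g, with a black grip bar on the face that own z points out of. Origin: centre of the other face, the underside. It begins upright in a pocket of the holder: own x down, own z level, bar facing away from the robot, upper end 126 mm above the table; its uppermost 40 mm are plain plate, 8 mm thick.
- bar (a point): Centre of the top of the cover's grip bar, 26 mm above the underside. The bar stands in the middle of the plate, 40 mm long (along the plate's own x), 12 mm wide, 18 mm high above the face. Axes as the cover's.
- blade_insert: Loose green plate of the same 120 x 44 x 8 mm with steel cutters on its face and no bar, standing upright in the holder's other pocket (same axes as the cover). It stays there. The table in front of the holder and to the left of the slicer, 0.38 to 0.52 m ahead of the robot, is clear for laying the cover down.
- holder: Fixed white block, 44 mm (own x) by 140 mm (own y), 38 mm high, on a grey 64 x 150 mm foot. Two upright pockets, open above, centred at own y = +33 and -33 mm, each 12 mm (x) by 48 mm (y), 32 mm deep, floor 6 mm above the table. Origin: centre of its underside, own z up. Which pocket holds the cover varies.
- slicer: Fixed slicer box, 200 mm (own x) by 102 mm (own y), 60 mm high: white container, grey top frame. In the middle of its top a recess of 125 mm (own x) by 49 mm (own y), 8 mm deep, for the cover; a 6 mm wide ledge round its floor carries the cover, and a 113 x 37 mm window opens into the box. Origin: centre of its underside, own z up.
- seat (a point): Centre of the recess at the height of its ledge, 52 mm above the table; axes as the slicer's. A seated cover has its origin here, its top face flush with the frame, either way round.
- tin: Loose food tin, 75 mm across, 58 mm high, standing at the back. Origin: centre of its underside, own z up.
- spice_jar: Loose dark-capped spice jar, 41 mm across, 105 mm high, standing at the back right. Origin: centre of its underside, own z up.

How it is judged:
By the outcome, as a careful person would: the job done as asked, in the order asked, and still so for the second after the job is handed in, with the robot touching nothing.
It also fails if it takes over 53 s, if anything falls off the work surface, if the arm or the gripper's body presses on something with over 40 N, if the wrist force passes 120 N, or if a joint passes its speed limit or range.

## Robot

A 7-joint arm with a two-finger parallel gripper is mounted at the origin on a cart in front of the work surface, level with it; the furniture and walls round the work are solid. World frame = base frame: x ahead of the robot, y to its left, z up, the work surface at z = 0. Lengths are in m, angles in rad, forces in N, time in s.
With the tool pointing down it reaches from about 0.4 to 0.85 m from the base axis. Payload 4.5 kg.
Tool frame: the origin (TCP) lies midway between the tips of the shut fingers; the grasp point (between the pads) lies 19 mm behind it (r.grip_point_offset is the distance from the TCP to the grasp point, in m); z points along the fingers, y is the line along which they close (so a half turn about z gives the same grasp; the last joint's range is limited). The gripper opens to 88 mm and grips with 3 to 60 N. Pads are 18 mm wide; open, the fingers measure 123 mm over their backs; the gripper's body (75 mm by 187 mm) begins 45 mm behind the grasp point.
Start: joints at [1.321, 0.689, -0.195, 1.565, 0.157, 0.902, -0.215], TCP at [0.175, -0.6, 0.205] pointing down, gripper open.
Joint ranges: [-3.01, 3.01], [-0.46, 2.08], [-1.47, 1.51], [0.13, 2.56], [-1, 4.14], [0.04, 2.09], [-2.66, 2.66]. Speed limits (rad/s): [2.57, 2.57, 3.14, 3.14, 3.14, 3.14, 3.14].

## Interface

Orientations are given as a unit quaternion [x, y, z, w].
In Python, from plant import r, optics gives the robot as it stands.
- The arm moves only by the shell command python3 -m pendant 'ROWS' [OPENING] [FORCE]. ROWS is JSON, a list of rows, each a list of 6 numbers: the shift along the tool's x, y, z as a fraction of full scale, then the turn, a rotation vector about the tool's x, y, z as a fraction of full scale. A call has 1 to 5 rows; each row shifts and turns the commanded pose from where the row before left it, along the tool's axes as they then stand; what a row does not reach is not made up. Full scale, the value 1, is 0.025 m for a shift and pi rad for a turn. A row lasts 1/12 s, in which the tool goes at most 41.7 mm and 7.16 degrees, less where a joint would pass 70% of its speed; a pose out of reach is approached as far as the arm can. A call with a number of a shift or a turn outside -1 to 1 is refused whole. A call with a gripper value outside its range is refused whole. OPENING is the opening, from -1 (shut) to 1 (fully open), set as the call begins (- or left out, the last holds). The fingers move at their own pace and stop on an object; FORCE is the grip in N (left out, the last holds). Time passes only in rows, so rows that do not move let the fingers close. It gives the time, the measured TCP pose, the force, the opening and the grip force at its end, in the units of the state.
- r.get_state(): the state, without advancing time (a new reading comes with each control period).
- optics.snapshot(name): name is "side" or "top"; returns (picture, depth): 400x640x3 uint8, blue, green, red; 400x640 float32, m along the optical axis (not along the pixel's ray), 0 where there is no reading.
- optics.calibration(name): a dict with "vfov" (degrees; the focal length in pixels is half the picture's height over the tangent of half this angle, whatever the lens; pixels are square), "cx", "cy" (the principal point, pixels), "cam_to_world" (4x4, takes a point from camera to world coordinates). Camera axes: x right, y up, looking along -z (the intrinsics and any distortion apply to the point x, -y, -z); pixel columns grow to the right and rows downward; lengths in m; the calibration is good to about 2 mm. A picture is of the moment at which its call begins. calibration takes no time and is no camera call.
- r.finish_job(): hands the job in; it is judged then, once.
The state is a dict: "clock": time; "q": joint angles; "qd": joint speeds; "joint_torque": joint torques, N m; "tool_pos": TCP position; "eef_rot": TCP orientation; "contact_force": force on the tool from outside, world axes, zero at the start; "moment": the same for the moment, N m; "opening": opening from 0.0 (shut) to 1.0 (fully open); "finger_force": force on a finger pad.
Only numpy, scipy, OpenCV 4.12 (cv2) and the standard library are available. Lean on these libraries where they do the work, as an engineer would, in place of code of your own. Each camera call takes 0.05 s, during which the arm holds its last target. There are 200 camera calls.

## Working session

There is one attempt and no reset: what is moved stays moved. The work goes in short steps, Python scripts to look and compute and a shell command to move; the robot and the scene stay as the last step left them, time stands still between calls to the robot, and variables do not carry over. Pictures are saved under pics/ and viewed, at most 11 in all, crops included, and the job is handed in when it is done.

```bash
ls; mkdir -p pics; python3 - <<'E'
from plant import r, optics
import cv2,numpy as np
for n in("side","top"):
    p,d=optics.snapshot(n);cv2.imwrite(f"pics/{n}0.png",p);np.save(f"pics/{n}0.npy",d)
    c=optics.calibration(n);print(n,{k:(np.round(v,3).tolist()) for k,v in c.items() if k!='x' and not isinstance(v,str)})
s=r.get_state();print(s["clock"],s["tool_pos"],s["eef_rot"],s["opening"],r.grip_point_offset)
E
```

```text
pics
side {'vfov': 43.441, 'cx': 316.133, 'cy': 198.392, 'cam_to_world': [[-0.926, 0.205, -0.317, 0.217], [-0.378, -0.49, 0.786, 0.937], [0.005, 0.847, 0.531, 0.747], [0.0, 0.0, 0.0, 1.0]]}
top {'vfov': 49.849, 'cx': 324.379, 'cy': 193.565, 'cam_to_world': [[0.009, 0.994, -0.108, 0.497], [-1.0, 0.007, -0.016, -0.102], [-0.015, 0.108, 0.994, 1.015], [0.0, 0.0, 0.0, 1.0]]}
0.1 [ 0.17478281 -0.59944359  0.20461811] [ 9.89943271e-01  1.41462683e-01 -1.80028869e-04 -7.72739542e-04] 0.9989598769592153 0.0187
```

View pics/side0.png

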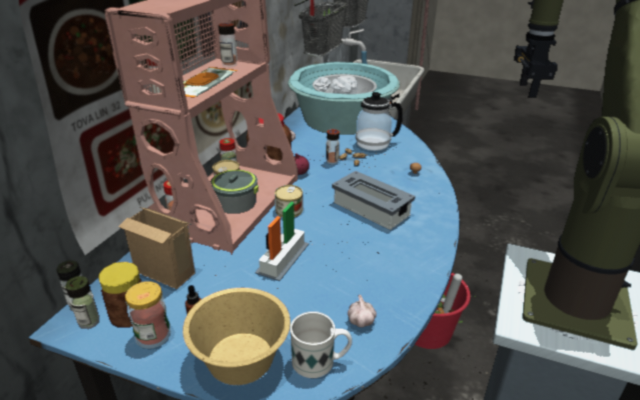

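View pics/top0.png

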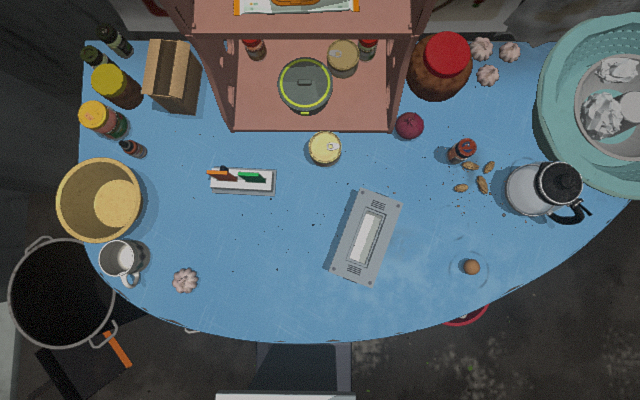

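The side view shows the cover (270,240) and the green blade (288,222) in the holder, with the slicer at (372,200). In the top view the cover is the left insert (222,174), the blade is at (250,177), the slicer is centred near (366,237), the tin is at (324,148) and the jar at (462,150).

```bash
cat > h.py <<'E'
from plant import r, optics
import cv2,numpy as np
def cloud(n,p=None,d=None):
    """picture (bgr), hsv and 400x640x3 world points"""
    if p is None: p,d=optics.snapshot(n)
    c=optics.calibration(n);f=200/np.tan(np.radians(c["vfov"])/2)
    v,u=np.mgrid[:400,:640]
    P=np.stack([(u-c["cx"])/f*d,-(v-c["cy"])/f*d,-d],-1)
    T=np.array(c["cam_to_world"])
    W=P@T[:3,:3].T+T[:3,3]; W[d==0]=np.nan
    return p,cv2.cvtColor(p,cv2.COLOR_BGR2HSV),W
def rect(pts):
    (x,y),(w,h),a=cv2.minAreaRect(pts[:,:2].astype(np.float32)*1000)
    return np.round([x,y,w,h,a],1)
def box(W,x0,x1,y0,y1,z0,z1):
    return (W[...,0]>x0)&(W[...,0]<x1)&(W[...,1]>y0)&(W[...,1]<y1)&(W[...,2]>z0)&(W[...,2]<z1)
def big(m):
    n,l,s,_=cv2.connectedComponentsWithStats(m.astype(np.uint8))
    return l==1+np.argmax(s[1:,4])
E
python3 - <<'E'
from h import *
for n in("top","side"):
    p,h,W=cloud(n,cv2.imread(f"pics/{n}0.png"),np.load(f"pics/{n}0.npy"))
    print(n,optics.calibration(n).keys())
    tab=box(W,.35,.7,-.4,.3,-.02,.02)&(h[...,0]>95)&(h[...,0]<115)&(h[...,1]>100)
    print("table z",np.percentile(W[tab][:,2],[5,50,95]).round(4))
    H,S,V=cv2.split(h)
    work=box(W,.3,.75,-.5,.35,.03,.3)
    o=work&(H>3)&(H<15)&(S>150)&(W[...,1]>0)&(W[...,1]<.2); g=work&(H>45)&(H<85)&(S>120)&(W[...,1]>0)&(W[...,1]<.2)
    for k,m in(("orange",o),("green",g)):
        m=big(m);q=W[m];zt=np.percentile(q[:,2],98);t=q[q[:,2]>.115]
        print(k,len(q),"ztop",zt.round(4),"rect top",len(t),rect(t) if len(t)>4 else "", t.mean(0).round(4), "px",np.argwhere(m).mean(0).round(1))
    for k,lo,hi,b in(("slicer",.05,.07,(.35,.65,-.35,-.05)),("hold",.032,.044,(.45,.65,0,.2)),("tin",.05,.066,(.5,.72,-.2,-.02)),("jar",.09,.12,(.5,.72,-.5,-.3))):
        m=box(W,*b,lo,hi)
        if k=="hold": m&=(S<60)
        m=big(m);q=W[m];print(k,len(q),rect(q),np.median(q[:,2]).round(4))
E
```

```text
top dict_keys(['vfov', 'cx', 'cy', 'cam_to_world'])
table z [-0.0026  0.0004  0.0034]
orange 7 ztop 0.1278 rect top 7 [6.331e+02 1.247e+02 1.330e+01 5.000e-01 8.990e+01] [0.6331 0.1247 0.126 ] px [174. 223.]
green 138 ztop 0.129 rect top 80 [633.3  72.1  42.6   6.8  87.1] [0.6329 0.0714 0.1255] px [176.2 250.9]
slicer 3369 [ 505.7 -179.3  102.2  202.2   69.5] 0.0605
hold 604 [633.  105.5 141.   39.3  87.8] 0.0386
tin 891 [ 550.5 -168.    49.7  124.7   69.6] 0.0605
jar 324 [ 698.6 -391.2   39.6   39.8   27.6] 0.106
side dict_keys(['vfov', 'cx', 'cy', 'cam_to_world'])
table z [-0.0024  0.      0.0024]
orange 382 ztop 0.1271 rect top 79 [636.2 142.4  41.1   8.3  87.2] [0.6351 0.1448 0.1232] px [237.7 273.8]
green 334 ztop 0.127 rect top 76 [632.7  75.6  47.5   9.6  88.6] [0.6322 0.079  0.1233] px [221.  288.1]
slicer 1529 [ 504.6 -177.3  111.2  204.3   69.7] 0.0596
hold 452 [631.2 107.5 143.3  39.6  87.2] 0.0381
tin 412 [ 551.2 -165.1   55.4  125.7   70.1] 0.0596
jar 116 [ 697.4 -387.6   37.2   43.3   18.6] 0.1035
```

```bash
python3 - <<'E'
from h import *
for n in("top","side"):
    p,h,W=cloud(n,cv2.imread(f"pics/{n}0.png"),np.load(f"pics/{n}0.npy"))
    H,S,V=cv2.split(h)
    m=box(W,.6,.68,.1,.18,.045,.14)&(S>110)&((H<20)|(H>170))
    q=W[m]; print(n,len(q))
    for a,b in((.045,.07),(.07,.09),(.09,.115),(.115,.14)):
        t=q[(q[:,2]>a)&(q[:,2]<b)]
        if len(t)>3: print(a,len(t),"x",np.percentile(t[:,0],[5,50,95]).round(4),"y",np.percentile(t[:,1],[2,50,98]).round(4))
    m=box(W,.6,.68,.03,.105,.115,.14)&(H>40)&(H<90)&(S>80);t=W[m]
    print("green y",np.percentile(t[:,1],[2,50,98]).round(4),"x",np.percentile(t[:,0],[5,50,95]).round(4))
    T=W[box(W,.59,.72,-.15,-.02,.045,.068)]
    if len(T): print("tin",rect(T))
p=cv2.imread("pics/top0.png")[150:210,195:290];cv2.imwrite("pics/c1.png",cv2.resize(p,None,fx=6,fy=6,interpolation=cv2.INTER_CUBIC))
E
```

```text
top 142
0.045 28 x [0.6327 0.6335 0.6371] y [0.1163 0.1272 0.1528]
0.07 13 x [0.6324 0.6342 0.6363] y [0.1165 0.1195 0.1538]
0.09 11 x [0.6326 0.6335 0.6364] y [0.1159 0.1176 0.1556]
0.115 90 x [0.6332 0.6369 0.6414] y [0.1164 0.1381 0.1581]
green y [0.051  0.0727 0.0932] x [0.6297 0.6333 0.6373]
tin [ 6.952e+02 -8.750e+01  4.860e+01  7.260e+01  3.000e-01]
side 394
0.045 105 x [0.6317 0.6337 0.6494] y [0.1259 0.147  0.1634]
0.07 98 x [0.632  0.634  0.6535] y [0.127  0.1468 0.1633]
0.09 107 x [0.6318 0.6334 0.6393] y [0.1256 0.1495 0.1631]
0.115 84 x [0.6319 0.6344 0.6394] y [0.1218 0.1442 0.1627]
green y [0.0542 0.0782 0.0976] x [0.6282 0.6314 0.6369]
tin [694.9 -83.6  79.4  49.6  89.6]
```

View pics/c1.png

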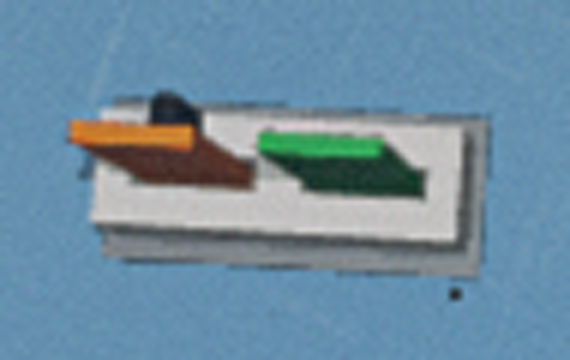

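The cover is upright, with its top edge at about x 0.636, y 0.139. Holder yaw is about -2.4°, and the slicer is at (0.505, -0.178) with yaw about -20.5°. I'll grip the cover by its narrow edges with the fingers closing along y. It can then pivot down about the grip.

```bash
python3 -m pendant '[[0,-0.8,0,0,0,0.0346],[0,-0.8,0,0,0,0.0346],[0,-0.8,0,0,0,0.0346],[0.3,-1,0,0,0,0],[0.5,-1,0,0,0,0]]' 0.114 8
python3 -m pendant '[[0.5,-1,0,0,0,0],[0.5,-1,0,0,0,0],[0.5,-1,0,0,0,0],[0.5,-1,0,0,0,0],[0.5,-1,0,0,0,0]]'
python3 -m pendant '[[0.5,-1,0,0,0,0],[0.5,-1,0,0,0,0],[0.5,-1,0,0,0,0],[0.5,-1,0,0,0,0],[0.5,-1,0,0,0,0]]'
python3 -m pendant '[[0.5,-1,0,0,0,0],[0.5,-1,0,0,0,0],[0.5,-1,0,0,0,0],[0.5,-1,0,0,0,0],[0.5,-1,0,0,0,0]]'
```

```text
clock: 0.52
tool_pos: [0.1847, -0.4911, 0.205]
eef_rot: [1.0, -0.023, -0.001, -0.0]
contact_force: [0.2, 0.5, 0.0]
opening: 0.646
finger_force: 0.0
clock: 0.93
tool_pos: [0.2547, -0.3684, 0.2052]
eef_rot: [1.0, -0.021, -0.0, -0.0]
contact_force: [-0.0, -0.2, 0.3]
opening: 0.557
finger_force: 0.0
clock: 1.35
tool_pos: [0.3225, -0.2462, 0.2052]
eef_rot: [1.0, -0.021, -0.0, -0.0]
contact_force: [0.4, 0.4, -0.5]
opening: 0.559
finger_force: 0.0
clock: 1.77
tool_pos: [0.3902, -0.124, 0.2052]
eef_rot: [1.0, -0.021, -0.0, 0.0]
contact_force: [0.7, 0.4, -0.2]
opening: 0.561
finger_force: 0.0
```

```bash
python3 -m pendant '[[0.9,-1,0,0,0,0],[0.9,-1,0,0,0,0],[0.9,-1,0,0,0,0],[0.9,-1,0,0,0,0],[0.9,-1,0,0,0,0]]'
python3 -m pendant '[[0.9,-1,0,0,0,0],[0.9,-1,0,0,0,0],[0.9,-1,0,0,0,0],[0.9,-1,0,0,0,0],[0.6,-1,0,0,0,0]]'
python3 -m pendant '[[0.4,-0.6,0,0,0,0],[0.25,-0.36,0.5,0,0,0],[0,0,0.8,0,0,0],[0,0,0.5,0,0,0],[0,0,0,0,0,0]]'
python3 - <<'E'
from h import *
for n in("top","side"):
    p,d=optics.snapshot(n);cv2.imwrite(f"pics/{n}1.png",p);np.save(f"pics/{n}1.npy",d)
a=cv2.imread("pics/top1.png")[130:230,160:320];b=cv2.imread("pics/side1.png")[160:300,200:360]
f=lambda x:cv2.resize(x,(400,int(400*x.shape[0]/x.shape[1])),interpolation=cv2.INTER_CUBIC)
a,b=f(a),f(b);a=cv2.copyMakeBorder(a,0,b.shape[0]-a.shape[0],0,0,0)
cv2.imwrite("pics/c2.png",np.hstack([a,b]))
s=r.get_state();print(s["tool_pos"],s["eef_rot"])
E
```

```text
clock: 2.18
tool_pos: [0.5082, -0.0037, 0.2051]
eef_rot: [1.0, -0.021, -0.0, 0.0]
contact_force: [0.7, 0.3, 0.4]
opening: 0.559
finger_force: 0.0
clock: 2.6
tool_pos: [0.6194, 0.1164, 0.2049]
eef_rot: [1.0, -0.021, 0.0, 0.0]
contact_force: [0.1, -0.0, 1.1]
opening: 0.56
finger_force: 0.0
clock: 3.02
tool_pos: [0.6324, 0.1383, 0.1568]
eef_rot: [1.0, -0.021, -0.003, 0.001]
contact_force: [-1.1, 0.1, -0.2]
opening: 0.556
finger_force: 0.0
[0.63462241 0.138313   0.15990178] [ 9.99774913e-01 -2.12042339e-02 -6.48379052e-04  2.89582623e-04]
```

View pics/c2.png

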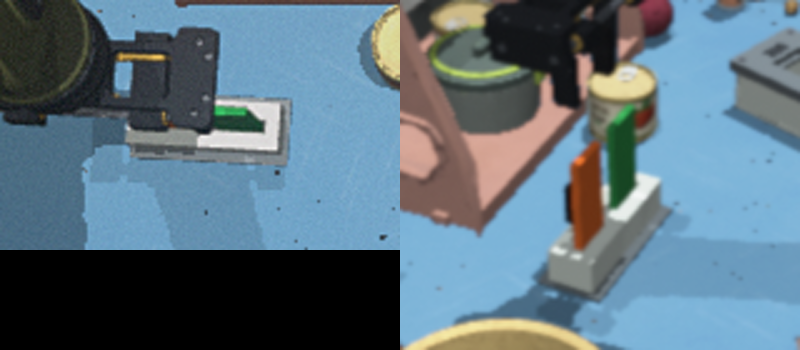

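The left finger tip shows at side (268,202), above and beyond the cover. I'll check the finger positions numerically.

```bash
python3 - <<'E'
from h import *
p,h,W=cloud("side",cv2.imread("pics/side1.png"),np.load("pics/side1.npy"))
m=box(W,.58,.7,.05,.22,.152,.18)&(h[...,2]<75)
q=W[m];v,u=np.nonzero(m)
for a,b in((.05,.1),(.1,.14),(.14,.22)):
    t=(q[:,1]>a)&(q[:,1]<b)
    if t.sum()>3: print(t.sum(),np.percentile(q[t],[3,50,97],axis=0).round(4).tolist(),u[t].min(),u[t].max(),v[t].min(),v[t].max())
E
python3 - <<'E'
from h import *
p,h,W=cloud("side",cv2.imread("pics/side1.png"),np.load("pics/side1.npy"))
for u,v in((268,198),(266,190),(270,185),(286,180),(284,184)):
    print(u,v,W[v,u].round(3),h[v,u])
E
```

```text
268 198 [0.629 0.177 0.209] [113  44  23]
266 190 [0.605 0.226 0.26 ] [108  51  25]
270 185 [0.625 0.172 0.237] [ 5 74 62]
286 180 [0.622 0.104 0.214] [124  23  79]
284 184 [0.624 0.112 0.207] [110  43  18]
```

```bash
python3 - <<'E'
from h import *
b=cv2.imread("pics/side1.png")[165:255,225:325]
cv2.imwrite("pics/c3.png",cv2.resize(cv2.convertScaleAbs(b,alpha=2,beta=20),None,fx=6,fy=6,interpolation=cv2.INTER_NEAREST))
s=r.get_state();print(s["clock"],s["tool_pos"],s["contact_force"])
E
```

```text
3.1167 [0.63462241 0.138313   0.15990178] [0.42069605 0.50691077 0.4449844 ]
```

View pics/c3.png

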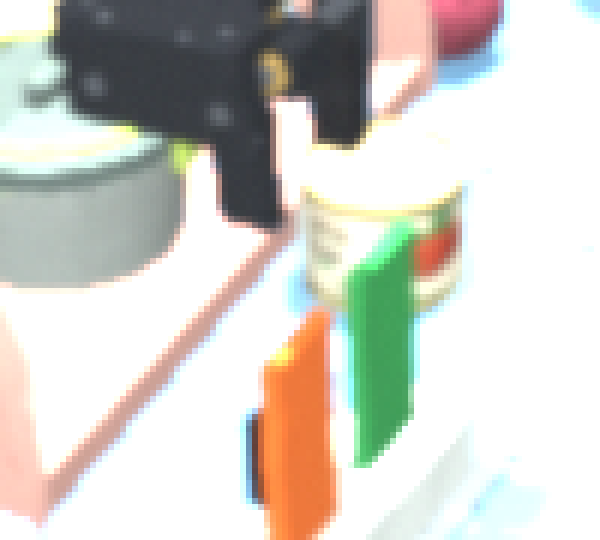

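```bash
cat >> h.py <<'E'
def pix(n,X):
    c=optics.calibration(n);f=200/np.tan(np.radians(c["vfov"])/2)
    P=np.linalg.inv(np.array(c["cam_to_world"]))@np.r_[X,1]
    return np.round([c["cx"]+f*P[0]/-P[2],c["cy"]-f*P[1]/-P[2]],1)
E
python3 - <<'E'
from h import *
for z in(.16,.18,.2): print(z,pix("side",[.635,.18,z]),pix("side",[.626,.18,z]),pix("side",[.635,.163,z]))
print(pix("side",[.636,.161,.126]))
p,h,W=cloud("side",cv2.imread("pics/side1.png"),np.load("pics/side1.npy"))
for v in range(190,206,2): print(v,[W[v,u].round(3).tolist() for u in(264,267,270)])
E
```

```text
0.16 [265.6 218.1] [269.5 219. ] [269.3 213.8]
0.18 [265.2 210. ] [269.1 210.9] [268.9 205.8]
0.2 [264.7 201.8] [268.7 202.7] [268.5 197.7]
[270.  226.5]
190 [[0.609, 0.226, 0.26], [0.605, 0.223, 0.259], [0.625, 0.174, 0.227]]
192 [[0.636, 0.178, 0.222], [0.628, 0.18, 0.225], [0.625, 0.173, 0.222]]
194 [[0.636, 0.179, 0.217], [0.629, 0.179, 0.219], [0.625, 0.174, 0.218]]
196 [[0.637, 0.178, 0.212], [0.631, 0.177, 0.213], [0.626, 0.172, 0.211]]
198 [[0.637, 0.178, 0.207], [0.631, 0.178, 0.209], [0.626, 0.173, 0.207]]
200 [[0.638, 0.178, 0.202], [0.631, 0.177, 0.204], [0.625, 0.175, 0.204]]
202 [[0.638, 0.177, 0.197], [0.632, 0.177, 0.198], [0.626, 0.175, 0.199]]
204 [[0.772, -0.063, 0.017], [0.759, -0.057, 0.023], [0.758, -0.071, 0.016]]
```

```bash
python3 - <<'E'
from h import *
p,h,W=cloud("side")
for v in range(196,226,3): print(v,[W[v,u].round(3).tolist() for u in(267,270)])
print(r.get_state()["tool_pos"])
E
```

```text
196 [[0.63, 0.179, 0.214], [0.627, 0.171, 0.211]]
199 [[0.63, 0.178, 0.207], [0.627, 0.172, 0.204]]
202 [[0.631, 0.178, 0.199], [0.625, 0.175, 0.199]]
205 [[0.758, -0.055, 0.022], [0.756, -0.067, 0.015]]
208 [[0.756, -0.05, 0.016], [0.756, -0.066, 0.006]]
211 [[0.757, -0.051, 0.005], [0.753, -0.06, 0.001]]
214 [[0.754, -0.045, 0.0], [0.748, -0.05, -0.001]]
217 [[0.751, -0.038, -0.005], [0.741, -0.036, -0.001]]
220 [[0.742, -0.021, -0.001], [0.735, -0.023, -0.0]]
223 [[0.736, -0.01, -0.002], [0.726, -0.006, 0.004]]
[0.63528717 0.13842219 0.16074984]
```

```bash
python3 - <<'E'
from h import *
p,h,W=cloud("side",cv2.imread("pics/side0.png"),np.load("pics/side0.npy"))
m=box(W,.08,.28,-.72,-.48,.1,.35)
q=W[m];v,u=np.nonzero(m)
for z in np.arange(.16,.32,.01):
    t=q[(q[:,2]>z)&(q[:,2]<z+.01)]
    if len(t): print(z.round(3),len(t),t.min(0).round(3),t.max(0).round(3))
E
```

```text
0.23 9 [ 0.153 -0.65   0.237] [ 0.198 -0.548  0.24 ]
0.24 53 [ 0.15  -0.649  0.24 ] [ 0.2   -0.538  0.25 ]
0.25 56 [ 0.15  -0.652  0.25 ] [ 0.202 -0.537  0.26 ]
0.26 53 [ 0.15  -0.653  0.261] [ 0.202 -0.537  0.27 ]
0.27 46 [ 0.149 -0.651  0.27 ] [ 0.201 -0.535  0.28 ]
0.28 46 [ 0.149 -0.654  0.28 ] [ 0.203 -0.534  0.29 ]
0.29 28 [ 0.149 -0.658  0.29 ] [ 0.202 -0.534  0.3  ]
0.3 103 [ 0.121 -0.666  0.3  ] [ 0.231 -0.504  0.31 ]
0.31 176 [ 0.119 -0.673  0.31 ] [ 0.233 -0.505  0.32 ]
```

```bash
python3 -m pendant '[[0,0.0,0.4,0,0,0],[0,0,0.4,0,0,0],[0,0,0.2,0,0,0],[0,0,0.0,0,0,0],[0,0,0,0,0,0]]'
python3 - <<'E'
from h import *
p,h,W=cloud("side")
m=box(W,.6,.67,.165,.22,.1,.25)
q=W[m];print(q[:,2].min(),np.percentile(q[:,1],[5,95]),len(q))
E
```

```text
clock: 3.58
tool_pos: [0.6347, 0.1385, 0.1348]
eef_rot: [1.0, -0.021, -0.0, 0.0]
contact_force: [-0.3, 0.6, 1.0]
opening: 0.554
finger_force: 0.0
0.1221408651939353 [0.16933067 0.19669729] 218
```

```bash
python3 -m pendant '[[0,0.0,0.4,0,0,0],[0,0,0.4,0,0,0],[0,0,0.4,0,0,0],[0,0,0.2,0,0,0],[0,0,0,0,0,0]]'
python3 - <<'E'
from h import *
p,h,W=cloud("side")
m=box(W,.6,.67,.165,.195,.1,.25)&(h[...,2]<75)
q=W[m]
for z in np.arange(.1,.17,.005):
    t=q[(q[:,2]>z)&(q[:,2]<z+.005)]
    if len(t): print(z.round(3),len(t),t.min(0).round(3),t.max(0).round(3))
cv2.imwrite("pics/c4.png",cv2.resize(cv2.convertScaleAbs(p[180:270,235:325],alpha=2,beta=20),None,fx=6,fy=6,interpolation=cv2.INTER_NEAREST))
E
```

```text
clock: 4.05
tool_pos: [0.6336, 0.1382, 0.0982]
eef_rot: [1.0, -0.021, -0.002, 0.001]
contact_force: [0.2, -0.8, -0.1]
opening: 0.558
finger_force: 0.0
0.13 1 [0.626 0.166 0.133] [0.626 0.166 0.133]
0.135 10 [0.625 0.166 0.136] [0.642 0.178 0.14 ]
0.14 18 [0.625 0.172 0.14 ] [0.644 0.181 0.145]
0.145 19 [0.624 0.17  0.146] [0.643 0.18  0.15 ]
0.15 21 [0.624 0.169 0.15 ] [0.645 0.18  0.155]
0.155 20 [0.625 0.166 0.156] [0.644 0.181 0.16 ]
0.16 10 [0.624 0.166 0.16 ] [0.639 0.18  0.164]
0.165 6 [0.624 0.167 0.166] [0.626 0.18  0.17 ]
0.17 2 [0.625 0.174 0.171] [0.625 0.174 0.174]
```

View pics/c4.png

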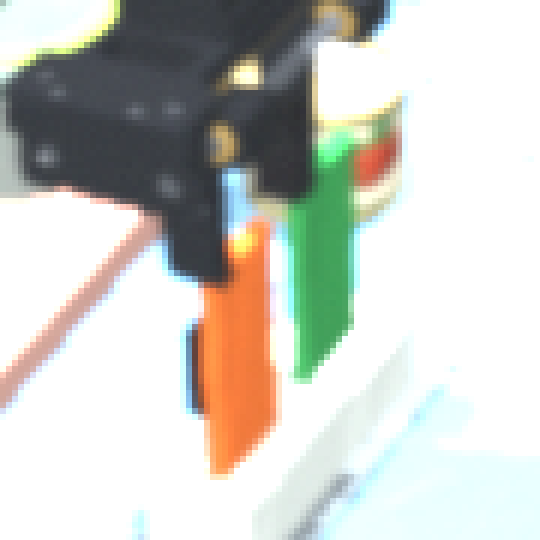

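The left finger tip sits just above the cover's upper outer corner at about z 0.134, so the visible tips are about 35 mm above the reported TCP. I'll shift about 2 mm in +y and descend.

```bash
python3 -m pendant '[[0.02,-0.08,0,0,0,0],[0,0,0.16,0,0,0],[0,0,0.16,0,0,0],[0,0,0,0,0,0]]'
python3 -m pendant '[[0,0,0.16,0,0,0],[0,0,0.2,0,0,0],[0,0,0,0,0,0],[0,0,0,0,0,0]]'
python3 - <<'E'
from h import *
p,h,W=cloud("side")
m=box(W,.6,.67,.165,.195,.1,.25)&(h[...,2]<75)
q=W[m];print(np.sort(q[:,2])[:6],q[:,1].max())
H,S,V=cv2.split(h);o=W[box(W,.6,.68,.1,.18,.045,.14)&(S>110)&((H<20)|(H>170))];print(np.percentile(o,[3,50,97],axis=0).round(4))
E
```

```text
clock: 4.43
tool_pos: [0.6351, 0.1405, 0.0916]
eef_rot: [1.0, -0.021, -0.0, 0.0]
contact_force: [0.9, 0.5, -0.0]
opening: 0.555
finger_force: 0.0
clock: 4.77
tool_pos: [0.6352, 0.1404, 0.0828]
eef_rot: [1.0, -0.021, -0.0, 0.0]
contact_force: [-0.3, 0.2, 0.0]
opening: 0.56
finger_force: 0.0
[0.11865835 0.11908053 0.12094652 0.12108031 0.12115913 0.12189855] 0.19492465605383502
[[0.6283 0.1243 0.0481]
 [0.6335 0.146  0.086 ]
 [0.6517 0.1676 0.1275]]
```

```bash
python3 -m pendant '[[0,0,0.1,0,0,0],[0,0,0,0,0,0]]'
python3 -m pendant '[[0,0,0,0,0,0],[0,0,0,0,0,0],[0,0,0,0,0,0],[0,0,0,0,0,0]]' -1 8
python3 -m pendant '[[0,0,0,0,0,0],[0,0,-0.2,0,0,0],[0,0,-0.4,0,0,0],[0,0,-0.4,0,0,0]]'
```

```text
clock: 4.98
tool_pos: [0.6355, 0.1405, 0.0805]
eef_rot: [1.0, -0.021, -0.0, 0.0]
contact_force: [-0.1, 0.6, 0.4]
opening: 0.558
finger_force: 0.0
clock: 5.32
tool_pos: [0.6356, 0.1405, 0.0808]
eef_rot: [1.0, -0.021, -0.0, 0.0]
contact_force: [0.9, 0.2, -0.2]
opening: 0.494
finger_force: 8.0
clock: 5.65
tool_pos: [0.6356, 0.1405, 0.1067]
eef_rot: [1.0, -0.021, -0.0, 0.0]
contact_force: [-0.2, -0.0, 0.5]
opening: 0.499
finger_force: 8.0
```

```bash
python3 -m pendant '[[0,0,-0.5,0,0,0],[0,0,-0.6,0,0,0],[0,0,-0.5,0,0,0],[-0.3,0.3,0,0,0,0],[-0.6,0.6,0,0,0,0]]'
python3 -m pendant '[[-0.8,0.8,0,0,0,0],[-0.8,0.8,0,0,0,0],[-0.5,0.5,0,0,0,0],[-0.3,0.3,0,0,0,0],[0,0,0,0,0,0]]'
python3 - <<'E'
from h import *
a,_=optics.snapshot("top");p,h,W=cloud("side");H,S,V=cv2.split(h)
m=box(W,.45,.65,-.05,.18,.0,.25)&(S>110)&((H<20)|(H>170));q=W[big(m)]
print(len(q),np.percentile(q,[1,50,99],axis=0).round(4))
c=p[150:290,220:400];cv2.imwrite("pics/c5.png",cv2.resize(c,None,fx=4,fy=4,interpolation=cv2.INTER_CUBIC))
E
```

```text
clock: 6.07
tool_pos: [0.6149, 0.1217, 0.1484]
eef_rot: [1.0, -0.02, 0.003, -0.002]
contact_force: [-0.1, -0.4, 0.2]
opening: 0.498
finger_force: 8.0
clock: 6.48
tool_pos: [0.5483, 0.059, 0.1472]
eef_rot: [1.0, -0.023, -0.0, 0.001]
contact_force: [-1.3, 0.1, -0.8]
opening: 0.496
finger_force: 8.0
411 [[0.5236 0.038  0.0817]
 [0.5482 0.0692 0.142 ]
 [0.5669 0.1368 0.2428]]
```

View pics/c5.png

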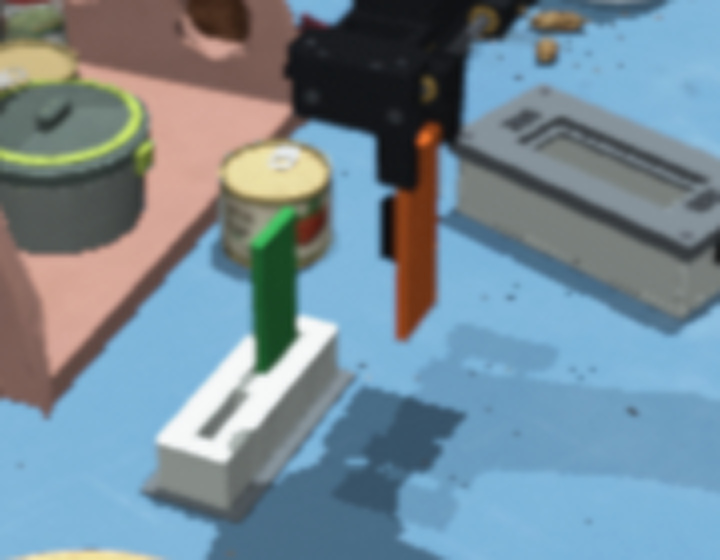

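The cover hangs vertically from the fingers with its lower edge at about z 0.07. The green blade still stands in the holder. I'll tilt 15° and lower to just above contact.

```bash
python3 -m pendant '[[0,0,0,0,0.0278,0],[0,0,0,0,0.0278,0],[0,0,0,0,0.0278,0],[0,0,0,0,0,0]]' - 8
python3 -m pendant '[[-0.14,0,0.52,0,0,0],[-0.14,0,0.52,0,0,0],[-0.14,0,0.52,0,0,0],[-0.14,0,0.52,0,0,0],[-0.14,0,0.52,0,0,0]]'
python3 -m pendant '[[-0.02,0,0.08,0,0,0],[0,0,0,0,0,0],[0,0,0,0,0,0]]'
python3 - <<'E'
from h import *
p,h,W=cloud("side");H,S,V=cv2.split(h)
m=box(W,.45,.65,-.05,.12,-.01,.2)&(S>130)&((H<14)|(H>170));q=W[big(m)]
for z in np.arange(0,.12,.02):
    t=q[(q[:,2]>z)&(q[:,2]<z+.02)]
    if len(t): print(z.round(3),len(t),np.percentile(t,[3,50,97],axis=0).round(4).tolist())
print(np.sort(q[:,2])[:5])
E
```

```text
clock: 6.92
tool_pos: [0.5452, 0.0629, 0.1449]
eef_rot: [0.992, -0.019, 0.129, 0.003]
contact_force: [-1.5, 0.2, -0.5]
opening: 0.497
finger_force: 8.0
clock: 7.33
tool_pos: [0.5562, 0.0628, 0.0915]
eef_rot: [0.992, -0.021, 0.125, 0.005]
contact_force: [0.5, -0.5, 0.2]
opening: 0.493
finger_force: 8.0
clock: 7.58
tool_pos: [0.5557, 0.0624, 0.0907]
eef_rot: [0.992, -0.021, 0.126, 0.004]
contact_force: [-0.1, 0.1, -1.0]
opening: 0.497
finger_force: 8.0
0.02 15 [[0.5668, 0.0673, 0.026], [0.5712, 0.0815, 0.0339], [0.5744, 0.0835, 0.0394]]
0.04 36 [[0.5613, 0.0611, 0.0408], [0.5653, 0.0812, 0.0502], [0.5716, 0.0849, 0.0593]]
0.06 44 [[0.5566, 0.062, 0.0607], [0.561, 0.0785, 0.0716], [0.5731, 0.0851, 0.0796]]
0.08 50 [[0.5519, 0.0634, 0.0809], [0.5571, 0.0787, 0.0901], [0.5697, 0.0871, 0.0996]]
0.1 25 [[0.5494, 0.0671, 0.1005], [0.5527, 0.0843, 0.1069], [0.5602, 0.0874, 0.1161]]
[0.02520934 0.02711116 0.02756892 0.03053485 0.03178578]
```

```bash
python3 -c "
from plant import r
s=r.get_state();print(s['q'].round(3) if hasattr(s['q'],'round') else s['q'],s['tool_pos'])"
```

```text
[-0.283  0.724  0.068  2.14   0.635  0.046 -2.482] [0.55524963 0.06229149 0.09077936]
```

The tilt has hit the joint 6 limit: q6 is 0.046 against a minimum of 0.04. I'll go back to vertical, yaw +90°, and lay the cover sideways along +y, where the reach stays the same.

```bash
python3 -m pendant '[[0,0,-0.4,0,-0.0278,0],[0,0,-0.4,0,-0.0278,0],[0,0,0,0,-0.0278,0],[-0.3,-0.4,0,0,0,0],[-0.6,-0.8,0,0,0,0]]'
python3 -m pendant '[[-0.7,-0.8,0,0,0,0],[-0.5,-0.6,0,0,0,0],[0,0,0,0,0,-0.02],[0,0,0,0,0,-0.0333],[0,0,0,0,0,-0.0333]]'
python3 -m pendant '[[0,0,0,0,0,-0.0333],[0,0,0,0,0,-0.0333],[0,0,0,0,0,-0.0333],[0,0,0,0,0,-0.0333],[0,0,0,0,0,-0.0333]]'
python3 -m pendant '[[0,0,0,0,0,-0.0333],[0,0,0,0,0,-0.0333],[0,0,0,0,0,-0.0333],[0,0,0,0,0,-0.0333],[0,0,0,0,0,-0.0333]]'
python3 -m pendant '[[0,0,0,0,0,-0.0333],[0,0,0,0,0,-0.0333],[0,0,0,0,0,-0.0133],[0,0,0,0,0,0],[0,0,0,0,0,0]]'
python3 - <<'E'
from h import *
from scipy.spatial.transform import Rotation as R
s=r.get_state();print(s["q"],s["tool_pos"]);print(R.from_quat(s["eef_rot"]).as_matrix().round(3))
E
```

```text
clock: 8.05
tool_pos: [0.5328, 0.0898, 0.1023]
eef_rot: [1.0, -0.027, 0.014, 0.002]
contact_force: [-0.4, 0.5, -0.1]
opening: 0.497
finger_force: 8.0
clock: 8.47
tool_pos: [0.5001, 0.1303, 0.1014]
eef_rot: [0.993, 0.117, 0.012, 0.004]
contact_force: [0.2, -0.2, 0.2]
opening: 0.5
finger_force: 8.0
clock: 8.88
tool_pos: [0.5002, 0.1296, 0.1013]
eef_rot: [0.929, 0.369, 0.01, 0.007]
contact_force: [-0.3, 0.8, -0.1]
opening: 0.497
finger_force: 8.0
clock: 9.3
tool_pos: [0.5001, 0.1294, 0.1012]
eef_rot: [0.802, 0.597, 0.007, 0.009]
contact_force: [0.1, -1.0, -0.9]
opening: 0.495
finger_force: 8.0
clock: 9.72
tool_pos: [0.5003, 0.1293, 0.1011]
eef_rot: [0.723, 0.69, 0.006, 0.01]
contact_force: [-0.5, 0.0, -0.7]
opening: 0.504
finger_force: 8.0
[ 0.09306229  0.80638667 -0.75229978  1.99027764  0.90586926  0.70055668
 -1.29079199] [0.50027773 0.12929284 0.10107565]
[[ 0.047  0.999  0.023]
 [ 0.999 -0.047 -0.006]
 [-0.005  0.024 -1.   ]]
```

```bash
python3 -m pendant '[[0,0,0,0.0073,0,0],[0,0,0,0,0.0278,0],[0,0,0,0,0.0278,0],[0,0,0,0,0.0278,0],[0,0,0,0,0,0]]' - 8
python3 -m pendant '[[-0.09,0,0.33,0,0,0],[-0.09,0,0.33,0,0,0],[-0.06,0,0.23,0,0,0],[0,0,0,0,0,0],[0,0,0,0,0,0]]'
python3 - <<'E'
from h import *
from scipy.spatial.transform import Rotation as R
s=r.get_state();print(s["q"].round(2),s["tool_pos"],s["contact_force"]);print(R.from_quat(s["eef_rot"]).as_matrix().round(3))
E
```

```text
clock: 10.13
tool_pos: [0.4999, 0.1227, 0.0988]
eef_rot: [0.721, 0.682, 0.091, -0.088]
contact_force: [0.6, -1.1, -1.3]
opening: 0.499
finger_force: 8.0
clock: 10.55
tool_pos: [0.5002, 0.1306, 0.0778]
eef_rot: [0.716, 0.686, 0.093, -0.088]
contact_force: [-0.4, -0.6, -0.2]
opening: 0.498
finger_force: 8.0
[ 0.32  0.9  -0.84  2.04  0.91  0.49 -1.14] [0.50015824 0.1306271  0.07776686] [-0.43196987 -0.5621393  -0.1770137 ]
[[ 0.04   0.999  0.012]
 [ 0.966 -0.042  0.253]
 [ 0.254  0.002 -0.967]]
```

```bash
python3 -m pendant '[[-0.03,0,0.11,0,0,0],[-0.03,0,0.11,0,0,0],[0,0,0,0,0,0]]' - 5
python3 -m pendant '[[-0.4,0,0.05,0,0,0],[-0.4,0,0.05,0,0,0],[-0.4,0,0.05,0,0,0],[0,0,0,0,0,0]]'
python3 -m pendant '[[-0.38,0,0.14,0,0,0],[-0.38,0,0.14,0,0,0],[-0.38,0,0.14,0,0,0],[0,0,0,0,0,0]]'
python3 - <<'E'
from h import *
p,h,W=cloud("side")
c=p[150:290,220:400];cv2.imwrite("pics/c6.png",cv2.resize(c,None,fx=4,fy=4,interpolation=cv2.INTER_CUBIC))
E
```

```text
clock: 10.8
tool_pos: [0.501, 0.1294, 0.0724]
eef_rot: [0.717, 0.686, 0.094, -0.088]
contact_force: [1.1, 0.3, 1.0]
opening: 0.498
finger_force: 5.0
clock: 11.13
tool_pos: [0.4988, 0.0973, 0.0596]
eef_rot: [0.718, 0.684, 0.092, -0.087]
contact_force: [1.2, -1.7, 2.2]
opening: 0.498
finger_force: 5.0
clock: 11.47
tool_pos: [0.4975, 0.0735, 0.042]
eef_rot: [0.718, 0.684, 0.092, -0.088]
contact_force: [0.1, -0.0, 1.0]
opening: 0.498
finger_force: 5.0
```

View pics/c6.png

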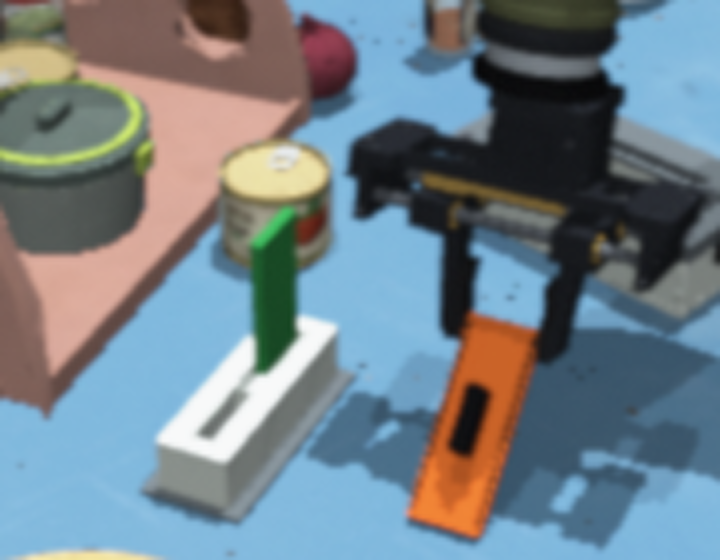

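```bash
python3 -m pendant '[[-0.33,0,0.23,0,0,0],[-0.33,0,0.23,0,0,0],[-0.33,0,0.23,0,0,0],[0,0,0,0,0,0]]' - 4
python3 -m pendant '[[-0.25,0,0.31,0,0,0],[-0.25,0,0.31,0,0,0],[-0.25,0,0.31,0,0,0],[0,0,0,0,0,0]]'
python3 -m pendant '[[-0.12,0,0.23,0,0,0],[-0.12,0,0.23,0,0,0],[-0.09,0,0.18,0,0,0],[0,0,0,0,0,0],[0,0,0,0,0,0]]'
```

```text
clock: 11.85
tool_pos: [0.4965, 0.0542, 0.0187]
eef_rot: [0.718, 0.685, 0.092, -0.088]
contact_force: [-0.2, -0.7, -0.4]
opening: 0.498
finger_force: 4.0
clock: 12.18
tool_pos: [0.496, 0.0429, -0.0086]
eef_rot: [0.717, 0.685, 0.092, -0.088]
contact_force: [0.5, 0.1, -0.3]
opening: 0.496
finger_force: 4.0
clock: 12.6
tool_pos: [0.4967, 0.0404, -0.0244]
eef_rot: [0.717, 0.685, 0.093, -0.088]
contact_force: [-0.5, 0.1, 0.6]
opening: 0.501
finger_force: 4.0
```

```bash
python3 -m pendant '[[-0.03,0,0.1,0,0,0],[-0.02,0,0.08,0,0,0],[0,0,0,0,0,0],[0,0,0,0,0,0]]' - 3
python3 - <<'E'
from h import *
p,h,W=cloud("side");H,S,V=cv2.split(h)
m=box(W,.45,.6,-.05,.2,-.02,.05)&(S>130)&((H<16)|(H>170));q=W[big(m)]
print(len(q),rect(q))
for y in np.arange(.02,.16,.02):
    t=q[(q[:,1]>y)&(q[:,1]<y+.02)]
    if len(t):print(y.round(2),np.percentile(t[:,2],[10,50,90]).round(4))
E
```

```text
clock: 12.93
tool_pos: [0.4969, 0.0404, -0.0288]
eef_rot: [0.717, 0.685, 0.093, -0.088]
contact_force: [-0.6, -0.4, 0.0]
opening: 0.499
finger_force: 3.0
641 [498.4  83.8  48.9 122.8   1. ]
0.02 [0.0123 0.0141 0.0161]
0.04 [0.012  0.0134 0.0161]
0.06 [0.0102 0.0132 0.0294]
0.08 [0.0096 0.0117 0.0203]
0.1 [0.0082 0.0105 0.0143]
0.12 [0.0072 0.0093 0.011 ]
0.14 [0.0038 0.0075 0.0093]
```

```bash
python3 -m pendant '[[-0.02,0,0.08,0,0,0],[0,0,0,0,0,0],[0,0,0,0,0,0]]'
python3 -m pendant '[[0,0,0,0,0,0],[0,0,0,0,0,0],[0,0,0,0,0,0],[0,0,0,0,0,0],[0,0,0,0,0,0]]' 0.4
python3 -m pendant '[[0,0,-0.5,0,0,0],[0,0,-1,0,0,0],[0,0,-1,0,-0.0278,0],[0,0,-0.8,0,-0.0278,0],[0,0,0,0,-0.0278,0]]'
python3 -m pendant '[[0,0,0,0,0,0],[0,0,0,0,0,0]]'
python3 - <<'E'
from h import *
from scipy.spatial.transform import Rotation as R
for n in("top","side"):
    p,h,W=cloud(n);H,S,V=cv2.split(h)
    cv2.imwrite(f"pics/{n}7.png",p)
    m=box(W,.4,.6,-.05,.2,-.02,.014)&(S>130)&((H<16)|(H>170));q=W[m]
    print(n,len(q),rect(W[big(m)]),np.percentile(q[:,2],[5,50,95]).round(4))
    m=box(W,.46,.54,.03,.14,.019,.034)&(V<75);b=W[m]
    if len(b)>5: print("bar",len(b),rect(b),np.median(b[:,2]))
s=r.get_state();print(s["tool_pos"],s["opening"]);print(R.from_quat(s["eef_rot"]).as_matrix().round(3))
a=cv2.imread("pics/side7.png")[150:290,220:400];cv2.imwrite("pics/c7.png",cv2.resize(a,None,fx=3,fy=3))
E
```

```text
clock: 13.23
tool_pos: [0.4971, 0.0404, -0.0299]
eef_rot: [0.717, 0.685, 0.094, -0.087]
contact_force: [-1.0, -1.8, 9.3]
opening: 0.498
finger_force: 8.0
clock: 13.65
tool_pos: [0.5003, 0.0411, -0.0296]
eef_rot: [0.717, 0.685, 0.096, -0.086]
contact_force: [4.7, -0.5, 5.1]
opening: 0.698
finger_force: 2.9
clock: 14.07
tool_pos: [0.4979, 0.02, 0.0525]
eef_rot: [0.724, 0.689, 0.0, 0.005]
contact_force: [-0.0, 0.4, -0.9]
opening: 0.697
finger_force: 0.0
clock: 14.23
tool_pos: [0.4961, 0.0231, 0.0497]
eef_rot: [0.721, 0.693, -0.0, 0.002]
contact_force: [0.0, -0.1, -0.9]
opening: 0.703
finger_force: 0.0Traceback (most recent call last):
  File "<stdin>", line 7, in <module>
  File "h.py", line 19, in big
    return l==1+np.argmax(s[1:,4])
                ~~~~~~~~~^^^^^^^^^
    return _wrapfunc(a, 'argmax', axis=axis, out=out, **kwds)
    return bound(*args, **kwds)
ValueError: attempt to get argmax of an empty sequence
```

```bash
python3 - <<'E'
from h import *
from scipy.spatial.transform import Rotation as R
for n in("side",):
    p,h,W=cloud(n);H,S,V=cv2.split(h)
    cv2.imwrite(f"pics/{n}7.png",p)
    o=box(W,.4,.6,-.05,.2,-.02,.014)&(S>130)&((H<16)|(H>170));q=W[o]
    print(n,len(q),rect(W[big(o)]),np.percentile(q[:,2],[5,50,95]).round(4))
    m=box(W,.46,.54,.03,.14,.012,.034)&(V<75);b=W[m];print("bar",len(b),b.min(0),b.max(0)) 
    t=b[b[:,2]>.021]
    if len(t)>5: print("top",len(t),rect(t),np.median(t[:,2]))
s=r.get_state();print(s["tool_pos"],s["opening"]);print(R.from_quat(s["eef_rot"]).as_matrix().round(3))
a=cv2.imread("pics/side7.png")[150:290,220:400];cv2.imwrite("pics/c7.png",cv2.resize(a,None,fx=3,fy=3))
E
```

```text
side 547 [498.3  85.3 121.6  43.8  87.2] [0.0052 0.0085 0.0113]
bar 79 [0.49222665 0.06579718 0.01331353] [0.50419386 0.10512289 0.02865768]
top 58 [497.6  85.6  38.9  11.2  85.3] 0.025665068026087312
[0.49495044 0.01960234 0.04844709] 0.7024670066881209
[[ 0.046  0.999 -0.   ]
 [ 0.999 -0.046 -0.006]
 [-0.006 -0.    -1.   ]]
```

View pics/c7.png

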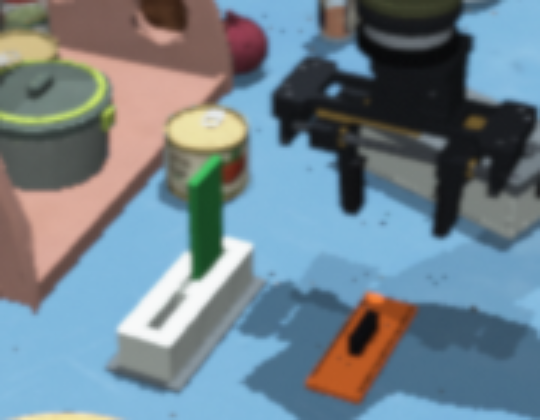

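The cover lies flat and free with its bar up, centred near (0.498, 0.085), and the holder and tin are undisturbed. Next I grip it by the bar.

```bash
python3 -m pendant '[[0.9,0.02,0,0,0,0],[1,0,0,0,0,0],[0.7,0,0,0,0,0],[0,0,0,0,0,0],[0,0,0,0,0,0]]' 0.1 20
python3 -m pendant '[[0,0,0.6,0,0,0],[0,0,0.7,0,0,0],[0,0,0.5,0,0,0],[0,0,0.3,0,0,0],[0,0,0,0,0,0]]'
python3 - <<'E'
from h import *
p,h,W=cloud("side");H,S,V=cv2.split(h)
o=box(W,.4,.6,-.05,.2,-.02,.014)&(S>130)&((H<16)|(H>170));print(rect(W[big(o)]))
s=r.get_state();print(s["tool_pos"],s["opening"])
E
```

```text
clock: 14.75
tool_pos: [0.4987, 0.0845, 0.048]
eef_rot: [0.723, 0.69, -0.002, 0.002]
contact_force: [-0.6, -0.3, -0.4]
opening: 0.551
finger_force: 0.0
clock: 15.17
tool_pos: [0.4981, 0.0828, -0.0053]
eef_rot: [0.724, 0.69, -0.003, 0.002]
contact_force: [0.1, -0.1, 0.5]
opening: 0.552
finger_force: 0.0
[498.5  85.2 119.6  44.2  86.8]
[ 0.49866598  0.08363067 -0.00436447] 0.5486843641318646
```

```bash
python3 -m pendant '[[0,0,0.3,0,0,0],[0,0,0.3,0,0,0],[0,0,0.12,0,0,0],[0,0,0,0,0,0],[0,0,0,0,0,0]]'
python3 -m pendant '[[0,0,0,0,0,0],[0,0,0,0,0,0],[0,0,0,0,0,0],[0,0,0,0,0,0],[0,0,0,0,0,0]]' -1 20
python3 -m pendant '[[0,0,0,0,0,0],[0,0,0,0,0,0],[0,0,-0.2,0,0,0],[0,0,-0.5,0,0,0],[0,0,-0.8,0,0,0]]'
python3 -m pendant '[[0,0,-1,0,0,0],[0,0,-1,0,0,0],[0,0,-1,0,0,0],[0,0,-0.5,0,0,0],[0,0,0,0,0,0]]'
```

```text
clock: 15.63
tool_pos: [0.4993, 0.0857, -0.0216]
eef_rot: [0.723, 0.691, -0.001, 0.002]
contact_force: [0.1, 0.7, 0.5]
opening: 0.549
finger_force: 0.0
clock: 16.05
tool_pos: [0.4995, 0.0857, -0.0214]
eef_rot: [0.723, 0.691, -0.001, 0.003]
contact_force: [-0.2, -0.4, -0.1]
opening: 0.195
finger_force: 0.0
clock: 16.47
tool_pos: [0.4981, 0.0855, 0.0154]
eef_rot: [0.723, 0.691, -0.003, 0.002]
contact_force: [-0.5, 0.8, -0.6]
opening: 0.134
finger_force: 20.0
clock: 16.88
tool_pos: [0.5007, 0.0871, 0.1062]
eef_rot: [0.723, 0.691, 0.001, 0.004]
contact_force: [-0.4, 0.3, 0.5]
opening: 0.133
finger_force: 20.0
```

```bash
python3 -m pendant '[[-0.5,0.04,0,0,0,0],[-1,0.06,0,0,0,0],[-1,0.06,0,0,0,0],[-1,0.06,0,0,0,0],[-1,0.06,0,0,0,0]]'
python3 -m pendant '[[-1,0.06,0,0,0,0],[-1,0.06,0,0,0,0],[-1,0.06,0,0,0,0],[-1,0.06,0,0,0,0],[-1,0.06,0,0,0,0]]'
python3 -m pendant '[[-0.7,0.06,0,0,0,-0.02],[-0.35,0.04,0,0,0,-0.0334],[0,0,0,0,0,-0.0334],[0,0,0,0,0,-0.0334],[0,0,0,0,0,-0.0334]]'
python3 -m pendant '[[0,0,0,0,0,-0.0334],[0,0,0,0,0,-0.0334],[0,0,0,0,0,-0.0334],[0,0,0,0,0,-0.0334],[0,0,0,0,0,-0.0334]]'
python3 -m pendant '[[0,0,0,0,0,-0.0334],[0,0,0,0,0,-0.0334],[0,0,0,0,0,-0.0134],[0,0,0,0,0,0],[0,0,0,0,0,0]]'
python3 - <<'E'
from h import *
from scipy.spatial.transform import Rotation as R
for i in range(2):
    s=r.get_state();M=R.from_quat(s["eef_rot"]).as_matrix();print(s["tool_pos"].round(4),np.degrees(np.arctan2(M[1,0],M[0,0])).round(2));optics.snapshot("side")
print(M.round(3),s["q"].round(2))
for n in("side","top"):
    p,h,W=cloud(n);H,S,V=cv2.split(h);cv2.imwrite(f"pics/{n}8.png",p)
    o=box(W,.38,.64,-.32,-.05,.1,.15)&(S>130)&((H<16)|(H>170))
    if o.sum()>20:print(n,"cover",rect(W[big(o)]),np.percentile(W[o][:,2],[5,50,95]).round(3))
E
```

```text
clock: 17.3
tool_pos: [0.5002, -0.0277, 0.1031]
eef_rot: [0.723, 0.691, -0.002, 0.002]
contact_force: [-0.0, 1.0, -1.1]
opening: 0.136
finger_force: 20.0
clock: 17.72
tool_pos: [0.5019, -0.1529, 0.1036]
eef_rot: [0.723, 0.691, -0.002, 0.002]
contact_force: [-0.0, 0.0, -0.6]
opening: 0.134
finger_force: 20.0
clock: 18.13
tool_pos: [0.5039, -0.1782, 0.1037]
eef_rot: [0.535, 0.845, -0.002, 0.001]
contact_force: [-0.7, 1.1, -0.5]
opening: 0.135
finger_force: 20.0
clock: 18.55
tool_pos: [0.5039, -0.1779, 0.1036]
eef_rot: [0.297, 0.955, -0.002, 0.001]
contact_force: [-0.4, -0.7, -1.1]
opening: 0.136
finger_force: 20.0
clock: 18.97
tool_pos: [0.5041, -0.1778, 0.1039]
eef_rot: [0.178, 0.984, -0.002, 0.001]
contact_force: [0.8, 0.8, -1.4]
opening: 0.134
finger_force: 20.0
[ 0.5041 -0.1778  0.1039] 159.48
[ 0.5043 -0.1778  0.1041] 159.48
[[-0.937  0.351  0.001]
 [ 0.351  0.937 -0.005]
 [-0.002 -0.004 -1.   ]] [ 0.83  0.94 -1.06  1.91  1.04  0.97  0.47]
side cover [ 507.1 -175.6   44.   122.2   67.4] [0.13  0.134 0.137]
top cover [ 460.9 -161.7   44.3   21.6   64.2] [0.132 0.135 0.138]
```

```bash
python3 -m pendant '[[0,0,0.6,0,0,0],[0,0,0.8,0,0,0],[0,0,0.4,0,0,0],[0,0,0,0,0,0],[0,0,0,0,0,0]]'
cat >> h.py <<'E'
def cast(n,uv,z):
    c=optics.calibration(n);f=200/np.tan(np.radians(c["vfov"])/2);T=np.array(c["cam_to_world"])
    uv=np.asarray(uv,float);D=np.c_[(uv[:,0]-c["cx"])/f,-(uv[:,1]-c["cy"])/f,-np.ones(len(uv))]@T[:3,:3].T
    return (T[:3,3]+D*((z-T[2,3])/D[:,2])[:,None])
def outline(n,m,z):
    m=cv2.morphologyEx(m.astype(np.uint8),cv2.MORPH_CLOSE,np.ones((3,3)))
    c=max(cv2.findContours(m,cv2.RETR_EXTERNAL,cv2.CHAIN_APPROX_NONE)[0],key=cv2.contourArea)[:,0]
    return rect(cast(n,c,z))
E
python3 - <<'E'
from h import *
from scipy.spatial.transform import Rotation as R
for n in("top","side"):
    p,h,W=cloud(n,cv2.imread(f"pics/{n}0.png"),np.load(f"pics/{n}0.npy"));H,S,V=cv2.split(h)
    fr=box(W,.38,.64,-.32,-.05,.054,.068)&(S<90)
    bright=fr&(V>np.median(V[fr])*.8)
    print(n,"slicer",outline(n,bright,.06),np.median(V[fr]))
    # recess: pixels inside frame outline lower than .056 (hole)
    out=box(W,.42,.59,-.25,-.1,.0,.056)
    print(" hole",rect(W[big(out)]),out.sum())
s=r.get_state();M=R.from_quat(s["eef_rot"]).as_matrix();print(s["tool_pos"].round(4),np.degrees(np.arctan2(M[1,0],M[0,0])).round(2))
p,h,W=cloud("side");H,S,V=cv2.split(h)
zt=s["tool_pos"][2]+.0214+.008
o=box(W,.38,.64,-.32,-.05,zt-.004,.12)&(S>130)&((H<16)|(H>170));print("cover",outline("side",o,zt),zt,"depth",rect(W[big(o)]))
cv2.imwrite("pics/c9.png",cv2.resize(p[140:260,310:440],None,fx=5,fy=5,interpolation=cv2.INTER_CUBIC))
E
```

```text
clock: 19.58
tool_pos: [0.5047, -0.1779, 0.0597]
eef_rot: [0.177, 0.984, -0.002, 0.001]
contact_force: [0.9, -0.4, -0.5]
opening: 0.131
finger_force: 20.0
top slicer [ 505.9 -179.4  102.1  200.1   69.5] 153.0
 hole [ 506.  -179.8   48.9  125.6   69.6] 1960
side slicer [ 503.5 -177.9  103.3  204.4   70.1] 138.0
 hole [ 507.8 -121.9   58.5  173.5   81.3] 1548
[ 0.5047 -0.1779  0.0597] 159.56
cover [ 507.6 -172.7   47.6  122.4   68.4] 0.08909800396915002 depth [ 507.5 -175.2   44.3  122.1   70. ]
```

View pics/c9.png

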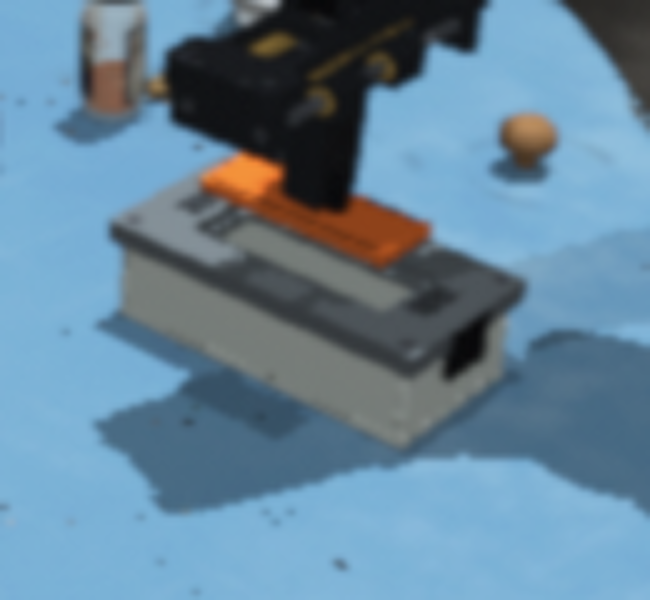

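The cover hovers about 20 mm above the recess. In the side view its outline sits slightly toward +x/+y of the recess centre, so I'll cross-check with the top camera.

```bash
python3 - <<'E'
from h import *
s=r.get_state();t=s["tool_pos"]
a=np.radians(-20.45);ux=np.array([np.cos(a),np.sin(a)]);uy=np.array([-ux[1],ux[0]])
zt=t[2]+.0214+.008
for n,S0 in(("top",np.array([.5059,-.1796])),("side",np.array([.5042,-.1776]))):
    p,h,W=cloud(n);H,S,V=cv2.split(h)
    o=big(box(W,.38,.64,-.32,-.05,zt-.005,.11)&(S>130)&((H<16)|(H>170)))
    v,u=np.nonzero(o);X=cast(n,np.c_[u,v],zt)[:,:2]-S0
    al,ac=X@ux*1000,X@uy*1000
    print(n,len(al),"along",np.percentile(al,[.5,2,98,99.5]).round(1),"across",np.percentile(ac,[1,3,97,99]).round(1))
    for lo in range(-60,60,15):
        k=(al>lo)&(al<lo+15)
        if k.sum()>15: print("  ",lo,k.sum(),np.percentile(ac[k],[2,98]).round(1))
print("tool rel avg",(t[:2]-[.505,-.1786])@ux*1000,(t[:2]-[.505,-.1786])@uy*1000)
E
```

```text
top 126 along [-57.5 -57.3 -39.  -37.2] across [-19.7 -17.5  21.3  22. ]
   -60 102 [-18.7  21.5]
   -45 24 [ 3.  21.7]
side 360 along [-59.1 -57.4  60.8  62.9] across [-16.4 -14.6  28.2  29.4]
   -60 53 [-15.7  29.1]
   -45 55 [-16.3  28.1]
   -30 52 [-15.9  27.8]
   -15 47 [-15.6  29.7]
   0 25 [ 5.6 27. ]
   15 31 [-0.3 29. ]
   30 43 [-12.5  27.9]
   45 44 [-12.9  27.1]
tool rel avg -0.07005349663102353 0.8364894974050735
```

```bash
python3 -m pendant '[[0.06,-0.08,0.3,0,0,0],[0,0,0.3,0,0,0],[0,0,0.1,0,0,0],[0,0,0,0,0,0],[0,0,0,0,0,0]]'
python3 -m pendant '[[0,0,0.1,0,0,0],[0,0,0.1,0,0,0],[0,0,0,0,0,0],[0,0,0,0,0,0]]'
python3 -m pendant '[[0,0,0.1,0,0,0],[0,0,0,0,0,0],[0,0,0,0,0,0]]'
```

```text
clock: 20.15
tool_pos: [0.5026, -0.1794, 0.042]
eef_rot: [0.177, 0.984, -0.002, 0.001]
contact_force: [-1.0, 0.2, -0.2]
opening: 0.131
finger_force: 20.0
clock: 20.48
tool_pos: [0.5027, -0.1796, 0.0372]
eef_rot: [0.177, 0.984, -0.002, 0.001]
contact_force: [-0.7, 1.1, -1.3]
opening: 0.131
finger_force: 20.0
clock: 20.73
tool_pos: [0.5027, -0.1796, 0.0347]
eef_rot: [0.178, 0.984, -0.002, 0.001]
contact_force: [-0.5, -0.1, -0.3]
opening: 0.133
finger_force: 20.0
```

```bash
python3 -m pendant '[[0,0,0.1,0,0,0],[0,0,0,0,0,0],[0,0,0,0,0,0]]'
python3 -m pendant '[[0,0,0.08,0,0,0],[0,0,0,0,0,0],[0,0,0,0,0,0]]'
python3 -m pendant '[[0,0,0.06,0,0,0],[0,0,0,0,0,0],[0,0,0,0,0,0]]'
```

```text
clock: 20.98
tool_pos: [0.5027, -0.1796, 0.0322]
eef_rot: [0.177, 0.984, -0.002, 0.001]
contact_force: [0.1, 0.6, -0.1]
opening: 0.133
finger_force: 20.0
clock: 21.23
tool_pos: [0.503, -0.1796, 0.0305]
eef_rot: [0.177, 0.984, -0.002, 0.002]
contact_force: [0.0, -0.3, 1.7]
opening: 0.129
finger_force: 20.0
clock: 21.48
tool_pos: [0.503, -0.1797, 0.0305]
eef_rot: [0.177, 0.984, -0.003, 0.002]
contact_force: [-4.0, 0.2, 14.8]
opening: 0.131
finger_force: 20.0
```

It made contact at exactly the expected ledge height. I'll release, retreat and check.

```bash
python3 -m pendant '[[0,0,-0.06,0,0,0],[0,0,0,0,0,0]]'
python3 -m pendant '[[0,0,0,0,0,0],[0,0,0,0,0,0],[0,0,0,0,0,0],[0,0,0,0,0,0]]' 0.0
python3 -m pendant '[[0,0,-0.4,0,0,0],[0,0,-0.8,0,0,0],[0,0,-1,0,0,0],[0,0,-1,0,0,0],[0,0,-1,0,0,0]]'
python3 -m pendant '[[0,-1,-0.8,0,0,0],[0,-1,-0.5,0,0,0],[0,-1,0,0,0,0],[0,-1,0,0,0,0],[0,-1,0,0,0,0]]'
python3 -m pendant '[[0,-1,0,0,0,0],[0,-1,0,0,0,0],[0,-1,0,0,0,0],[0,0,0,0,0,0],[0,0,0,0,0,0]]'
python3 - <<'E'
from h import *
ims=[]
for n in("top","side"):
    p,h,W=cloud(n);H,S,V=cv2.split(h)
    o=big(box(W,.38,.64,-.32,-.05,.03,.1)&(S>130)&((H<16)|(H>170)))
    q=W[o];print(n,o.sum(),rect(q),np.percentile(q[:,2],[5,50,95]).round(4))
    A=np.c_[q[:,:2]-q[:,:2].mean(0),np.ones(len(q))];print(" plane slope/z",np.linalg.lstsq(A,q[:,2],rcond=None)[0].round(4))
    f=W[box(W,.38,.64,-.32,-.05,.054,.067)&(S<90)];print(" frame",np.median(f[:,2]).round(4))
    ims.append(cv2.resize(p[170:300,300:430] if n=="top" else p[140:270,310:440],(400,400),interpolation=cv2.INTER_CUBIC))
cv2.imwrite("pics/c10.png",np.hstack(ims))
E
```

```text
clock: 21.65
tool_pos: [0.503, -0.1796, 0.0305]
eef_rot: [0.177, 0.984, -0.002, 0.002]
contact_force: [0.2, 0.3, -0.4]
opening: 0.128
finger_force: 20.0
clock: 21.98
tool_pos: [0.5027, -0.1795, 0.03]
eef_rot: [0.178, 0.984, -0.002, 0.001]
contact_force: [0.6, 0.1, 0.3]
opening: 0.411
finger_force: 0.0
clock: 22.4
tool_pos: [0.5024, -0.1786, 0.137]
eef_rot: [0.177, 0.984, -0.002, 0.001]
contact_force: [0.0, -0.4, 0.4]
opening: 0.505
finger_force: 0.0
clock: 22.82
tool_pos: [0.4585, -0.297, 0.1694]
eef_rot: [0.177, 0.984, -0.003, 0.002]
contact_force: [0.8, -0.1, -0.9]
opening: 0.499
finger_force: 0.0
clock: 23.23
tool_pos: [0.4319, -0.3673, 0.1689]
eef_rot: [0.179, 0.984, -0.002, 0.001]
contact_force: [0.1, 1.9, -0.1]
opening: 0.505
finger_force: 0.0
top 39 [ 506.9 -173.4    7.9   38.2   77.1] [0.0587 0.0611 0.0641]
 plane slope/z [-0.026  -0.0607  0.0611]
 frame 0.0608
side 361 [ 506.2 -179.1   47.3  123.    70.1] [0.058  0.0605 0.0647]
 plane slope/z [-0.0005  0.0019  0.0607]
 frame 0.0602
```

View pics/c10.png

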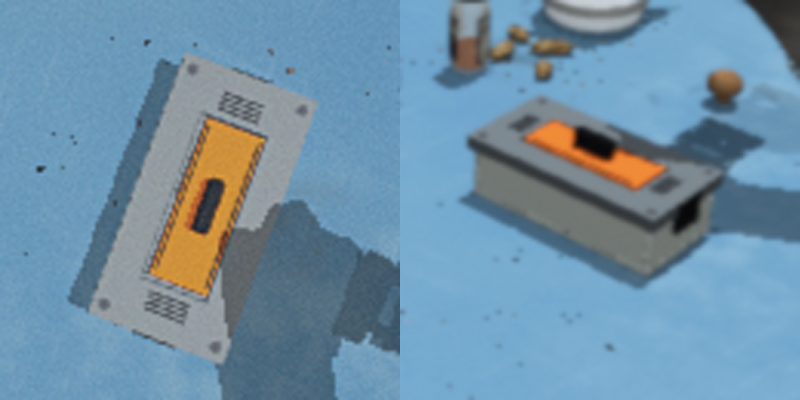

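The cover sits in the recess, level and flush: its face measures z 0.0607 against 0.0602 for the frame. The slope is about 0, the bar is up and the arm is clear.

```bash
python3 -c "
from plant import r
print(r.finish_job())"
```

```text
the job is handed in; nothing more can be done
None
```

The orange cover was laid flat on the table beside the slicer with its bar up and released, then taken by the bar and fitted into the recess, flush to within about 0.5 mm by camera, and the job was handed in at about 23 s; the green blade was still in the holder and the tin standing when last seen, and the arm never went near the jar.

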